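# Close a kit tin with its nested lids and lift off the cover alone

### The job

Close the refilled blue kit tin: pick up its two nested lids together from the rubber mat by the rim of the white inner lid, with the blue outer lid still on it to keep the three loose dies in their tray, set them fully home on the tin and let go. Then, for the die count, lift off the blue outer lid alone, leaving the white lid fully seated on the tin with all three dies in its tray, and finish while still holding the outer lid in the gripper, about 10 cm above the tray. Do not shove the tin about or disturb the other things on the bench.

Things in the scene. Friction and masses are not known exactly. Their poses are not given: they have to be found in the camera images.
- tin: the open, refilled kit tin, blue, round, loose, about 0.5 kg: 60 mm outside diameter, 62 mm high, wall 2.5 mm (mouth 55 mm across), eyelet rolls inside well below the mouth; stands upright on the bench; origin at the centre of its underside
- mat: flat black rubber mat, 130 x 130 x 4 mm, fixed to the bench, on which the two lids wait; origin at the centre of its underside
- inner_lid: white inner lid and die tray, loose, 0.11 kg, origin under its centre, z up. From below: plug 51 mm across, 12 mm high (drops loosely into the tin); ribbed rim 66 mm across, 12 to 21 mm above the origin, rests on the tin's edge; tray wall 49 mm across, 9 mm high. Home: origin 50 mm above the tin's. Gripped across the rim (any angle; 4.5 mm proud of the outer lid) it carries the outer lid along
- outer_lid: the blue outer lid, about 0.09 kg, round, a slip cover 57 mm across with a skirt 13 mm deep inside that goes loosely (1.5 mm all round) over the tray's wall and rests on the white rim; origin at the centre of the skirt's lower edge, 21 mm above the inner lid's origin while nested; flat top 16 mm above the origin; on it a round black knob 18 mm across, from 19 to 32 mm above the origin
- die0: small steel eyelet die, a disc 14 mm across and 7 mm high, loose, lying in one of the three compartments of the white tray, hidden until the outer lid is off; origin at the centre of its underside
- die1: small steel eyelet die, a disc 14 mm across and 7 mm high, loose, lying in one of the three compartments of the white tray, hidden until the outer lid is off; origin at the centre of its underside
- die2: small steel eyelet die, a disc 14 mm across and 7 mm high, loose, lying in one of the three compartments of the white tray, hidden until the outer lid is off; origin at the centre of its underside
- green_tin: bystander: a green kit tin like the blue one, closed with both lids (103 mm high over the knob); origin at the centre of its underside
- red_paint: bystander: red paint bottle, 54 mm across, 140 mm high; origin at the centre of its underside
- yellow_paint: bystander: yellow paint bottle, 54 mm across, 140 mm high; origin at the centre of its underside
- ribbon: bystander: purple ribbon spool lying flat, 68 mm across, 24 mm high; origin at the centre of its underside
- tape: bystander: roll of brown packing tape lying flat, 92 mm across, 48 mm high; origin at the centre of its underside
- mallet: bystander: hammer about 220 mm long, lying to the right front of the bench; origin under its middle, handle to its -x

How it is judged:
By the outcome, as a careful person would: the job done as asked, in the order asked, and still so for the second after the job is handed in, while the arm keeps its last pose, push and grip.
It also fails if it takes over 58 s, if anything falls off the work surface, if the arm or the gripper's body presses on something with over 40 N, if the wrist force passes 120 N, or if a joint passes its speed limit or range.

### The arm

A 6-joint arm with a two-finger parallel gripper is mounted at the origin on the work surface. World frame = base frame: x ahead of the robot, y to its left, z up, the work surface at z = 0. Lengths are in m, angles in rad, forces in N, time in s.
With the tool pointing down it reaches from about 0.375 to 0.975 m from the base axis. Payload 3.8 kg.
Tool frame: the origin (TCP) lies midway between the tips of the shut fingers; the grasp point (between the pads) lies 19 mm behind it; z points along the fingers, y is the line along which they close (so a half turn about z gives the same grasp; the last joint's range is limited). The gripper opens to 85 mm and grips with 20 to 120 N. Pads are 22 mm wide; open, the fingers measure 114 mm over their backs; the gripper's body (76 mm by 85 mm) begins 54 mm behind the grasp point. The pads swing forward as they close: fully open they stand 13 mm farther back than shut.
Start: joints at [1.077, 0.264, 1.604, -0, 1.274, -0.037], TCP at [0.298, 0.606, 0.231] pointing down, gripper open.
Joint ranges: [-2.63, 2.63], [-0.94, 2.18], [0.31, 2.57], [-1.31, 4.45], [0, 2.66], [-2.55, 2.55]. Speed limits (rad/s): [2.57, 2.57, 3.14, 3.14, 3.14, 3.14].

### API

Orientations are given as a rotation vector (axis times angle).
In Python, from workcell import bot, cams gives the robot as it stands.
- The arm moves only by the tool play_rows, never from a script. Its argument "rows" is a list of rows, each a list of 2 entries, a list of its own where there are three numbers: the shift along the tool's x, y, z scaled (see below), then the turn, a rotation vector about the tool's x, y, z scaled (see below). A call has 1 to 20 rows; each row is the pose to reach, as a shift and turn from the pose commanded when the call began, along the tool's axes at that moment; what a row does not reach only later rows make up. The controller multiplies each number of a shift by 250 mm and each number of a turn by 45 degrees. A row lasts 1/12 s, in which the tool goes at most 41.7 mm and 7.16 degrees, less where a joint would pass 70% of its speed; a pose out of reach is approached as far as the arm can. A call with a number of a shift or a turn outside -1 to 1 is refused whole. A call with a gripper value outside its range is refused whole. "claw" is the opening, from -1 (shut) to 1 (fully open), set as the call begins (left out, the last holds). The fingers move at their own pace and stop on an object; "newtons" is the grip in N (left out, the last holds). Time passes only in rows, so rows that repeat a pose let the fingers close. It gives the time, the measured TCP pose, the force, the opening and the grip force at its end, in the units of the state.
- bot.read_state(): the state, without advancing time (a new reading comes with each control period).
- cams.read_camera(name): name is "side" or "top" or "wrist"; returns a dict with "image" (384x512x3 uint8, red, green, blue), "K" (3x3 intrinsics, pixels), "T" (4x4, takes a point from camera to world coordinates); the wrist camera has in their place "mount" (4x4, takes a point from camera to tool coordinates, whose origin is the TCP and whose axes are the flange's). Camera axes: x right, y down, z forward; pixel columns grow to the right and rows downward; lengths in m; the calibration is good to about 2 mm. A picture is of the moment at which its call begins: read the wrist's pose just before it. There is no depth.
- bot.finish_job(): hands the job in; it is judged then, once.
The state is a dict: "time": time; "q": joint angles; "joint_vel": joint speeds; "joint_torque": joint torques, N m; "tool_pos": TCP position; "tcp_rot": TCP orientation; "wrist_force": force on the tool from outside, world axes, zero at the start; "torque": the same for the moment, N m; "width": opening from 0.0 (shut) to 1.0 (fully open); "grip_force": force on a finger pad.
Only numpy, scipy, OpenCV 4.12 (cv2) and the standard library are available. Lean on these libraries where they do the work, as an engineer would, in place of code of your own. Each camera call takes 0.05 s, during which the arm holds its last target. There are 200 camera calls.

## Working session

There is one attempt and no reset: what is moved stays moved. The work goes in short steps, Python scripts to look and compute and a tool call to move; the robot and the scene stay as the last step left them, time stands still between calls to the robot, and variables do not carry over. Pictures are saved under pics/ and viewed, at most 10 in all, crops included, and the job is handed in when it is done.

Besides the shell and the picture viewer there is one more tool, called after ">>>" as a command line: name --argument value ..., lists and objects as JSON in quotes. play_rows: Moves the arm, as the interface text tells. Its arguments: {"type":"object","properties":{"rows":{"type":"array","items":{"type":"array"}},"claw":{"type":"number"},"newtons":{"type":"number"}},"required":["rows"]}

```bash
mkdir -p pics; ls
python3 - <<'E'
from workcell import bot,cams
import cv2,numpy as np
s=bot.read_state();print(s)
ims=[]
for n in("side","top","wrist"):
    c=cams.read_camera(n);np.savez(f"{n}0.npz",**c);ims.append(c["image"])
    if n!="wrist":print(n,c["K"],c["T"])
    else:print(c["mount"])
cv2.imwrite("pics/a.png",cv2.resize(np.hstack(ims[:2]),(800,300))[:,:,::-1])
cv2.imwrite("pics/top.png",ims[1][:,:,::-1])
cv2.imwrite("pics/side.png",ims[0][:,:,::-1])
E
```

```text
pics
{'time': 0.0, 'q': array([ 1.07712479e+00,  2.64771161e-01,  1.60537039e+00,  7.05965189e-07,
        1.27370160e+00, -3.68669452e-02]), 'joint_vel': array([-0.000137  , -0.00076417, -0.00197208,  0.00057382,  0.0001487 ,
       -0.00036965]), 'joint_torque': array([ 1.62205150e-03, -5.15111589e+01, -3.67308140e+01, -2.39725756e-05,
        1.31232943e-02,  4.52762094e-06]), 'tool_pos': array([0.29736602, 0.60515576, 0.22995184]), 'tcp_rot': array([-0.7111906 , -3.05942639,  0.0034105 ]), 'wrist_force': array([1.09122174e+00, 9.13810812e-04, 5.89317476e-01]), 'torque': array([-0.02435024, -0.04667196, -0.01733192]), 'grip_force': 0.0, 'width': 1.000078147676563}
side [[479.58272551   0.         256.84559723]
 [  0.         479.58272551 191.25058151]
 [  0.           0.           1.        ]] [[ 0.91337731 -0.19617677  0.35673037  0.09909572]
 [-0.40699951 -0.46079466  0.78868225 -1.09642771]
 [ 0.00965832 -0.86555356 -0.50072323  0.71268552]
 [ 0.          0.          0.          1.        ]]
top [[378.45776439   0.         259.08448773]
 [  0.         378.45776439 191.50857559]
 [  0.           0.           1.        ]] [[-0.01206263 -0.99553159  0.09365546  0.45204865]
 [-0.99981291  0.01059191 -0.01618482 -0.06232619]
 [ 0.01512051 -0.09383317 -0.99547311  1.00844809]
 [ 0.          0.          0.          1.        ]]
[[ 2.31387307e-05 -9.61609389e-01 -2.74421907e-01  6.92175437e-02]
 [ 9.99998746e-01 -4.12248533e-04  1.52888946e-03 -6.72440820e-04]
 [-1.58332449e-03 -2.74421598e-01  9.61608174e-01 -1.43849598e-01]
 [ 0.00000000e+00  0.00000000e+00  0.00000000e+00  1.00000000e+00]]
```

View pics/top.png

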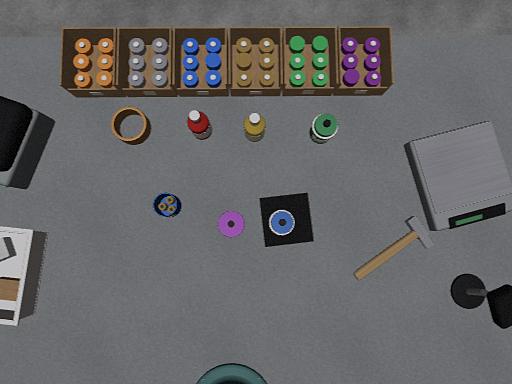

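View pics/side.png

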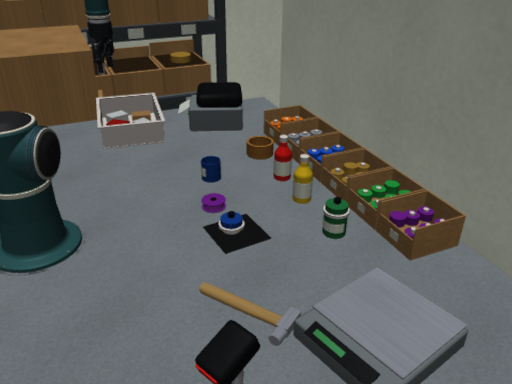

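The top view shows the open blue tin at (167,205), the purple spool at (231,224), and the lids on the mat at (282,222). The side view has the tin mouth at (211,162) and the lids at (231,222). Next I triangulate both roughly.

```bash
cat > h.py <<'E'
import numpy as np,cv2
from scipy.spatial.transform import Rotation as R
from workcell import bot,cams
def ray(K,T,uv):
    d=T[:3,:3]@np.linalg.inv(K)@np.array([uv[0],uv[1],1.]);return T[:3,3],d/np.linalg.norm(d)
def plane(K,T,uv,z):
    o,d=ray(K,T,uv);return o+d*(z-o[2])/d[2]
def tri(rs):
    A=sum(np.eye(3)-np.outer(d,d) for o,d in rs);b=sum((np.eye(3)-np.outer(d,d))@o for o,d in rs)
    p=np.linalg.solve(A,b);return p,[np.linalg.norm(np.cross(p-o,d)) for o,d in rs]
def shot():
    s=bot.read_state();c=cams.read_camera("wrist")
    M=np.eye(4);M[:3,:3]=R.from_rotvec(s["tcp_rot"]).as_matrix();M[:3,3]=s["tool_pos"]
    return c["image"],c["K"],M@c["mount"],s
def mask(im,col):
    h=cv2.cvtColor(im,cv2.COLOR_RGB2HSV).astype(int);H,S,V=h[...,0],h[...,1],h[...,2]
    return {"blue":(H>100)&(H<125)&(S>120)&(V>40),"white":(S<60)&(V>150),"black":(V<35),"purple":(H>135)&(H<160)&(S>100)}[col].astype(np.uint8)
def blobs(m,off=(0,0),amin=20):
    n,l,st,ce=cv2.connectedComponentsWithStats(m)
    return [(st[i].tolist(),ce[i].round(1).tolist()) for i in range(1,n) if st[i][4]>=amin]
E
python3 - <<'E'
from h import *
c={n:dict(np.load(n+"0.npz")) for n in("top","side")}
for n in c:
    for col in("blue","white","purple"):
        print(n,col,[b for b in blobs(mask(c[n]["image"],col)) if 120<b[1][1]<260 and 130<b[1][0]<320])
for n,a in (("tin mouth?",((167,204.5),(211,162))),("lid",((282,222),(231,216)))):
    print(n,tri([ray(c["top"]["K"],c["top"]["T"],a[0]),ray(c["side"]["K"],c["side"]["T"],a[1])]))
t=cv2.resize(c["top"]["image"][180:260,140:320],(800,356),interpolation=cv2.INTER_NEAREST)
s=cv2.resize(c["side"]["image"][145:250,180:280],(250,240),interpolation=cv2.INTER_NEAREST)
o=np.zeros((600,800,3),np.uint8);o[:356]=t;o[358:598,:250]=s
cv2.imwrite("pics/crop.png",o[:,:,::-1])
E
```

```text
top blue [([153, 193, 24, 24, 177], [165.4, 205.0]), ([271, 212, 22, 21, 332], [281.7, 222.1])]
top white [([269, 210, 24, 25, 90], [277.7, 222.5])]
top purple [([218, 211, 26, 26, 497], [230.7, 223.5])]
side blue [([201, 156, 20, 26, 408], [211.2, 168.2]), ([220, 212, 23, 16, 261], [231.2, 220.2])]
side white [([280, 135, 8, 3, 20], [283.5, 136.0]), ([300, 154, 9, 4, 28], [304.2, 155.6]), ([219, 221, 11, 9, 20], [222.4, 226.4]), ([231, 222, 13, 9, 20], [238.5, 226.9])]
side purple [([201, 193, 25, 20, 389], [213.2, 202.6])]
tin mouth? (array([0.51078829, 0.15379253, 0.05678257]), [np.float64(0.0005485395774839077), np.float64(0.0005485395774838723)])
lid (array([ 0.46343391, -0.13494032,  0.04542946]), [np.float64(0.0008861483759510471), np.float64(0.0008861483759510469)])
```

```bash
cat >> h.py <<'E'
def togo(target,yaw=None):
    "shift in tool axes scaled, and turn about z (scaled) for a tool-x heading yaw"
    s=bot.read_state();Rm=R.from_rotvec(s["tcp_rot"]).as_matrix()
    d=Rm.T@(np.array(target)-s["tool_pos"])/.25
    print("pos",s["tool_pos"].round(4),"Rx",Rm[:,0].round(4),"z",Rm[:,2].round(4),"shift",d.round(3),"t",round(s["time"],2))
    if yaw is not None:
        x=np.array([np.cos(yaw),np.sin(yaw),0]);z=np.array([0,0,-1.]);D=np.column_stack([x,np.cross(z,x),z])
        print("turn",(R.from_matrix(Rm.T@D).as_rotvec()/(np.pi/4)).round(3))
E
python3 - <<'E'
from h import *
togo([.511,.154,.20],.29); togo([.511,.154,.20],.29+np.pi)
E
```

```text
pos [0.2975 0.6053 0.2302] Rx [-0.8975  0.4411  0.    ] z [-8.0e-04 -1.6e-03 -1.0e+00] shift [-1.563 -1.243  0.123] t 0.15
turn [-1.000e-03  3.000e-03  3.049e+00]
pos [0.2975 0.6053 0.2302] Rx [-0.8975  0.4411  0.    ] z [-8.0e-04 -1.6e-03 -1.0e+00] shift [-1.563 -1.243  0.123] t 0.15
turn [-0.002 -0.001 -0.951]
```

View pics/crop.png

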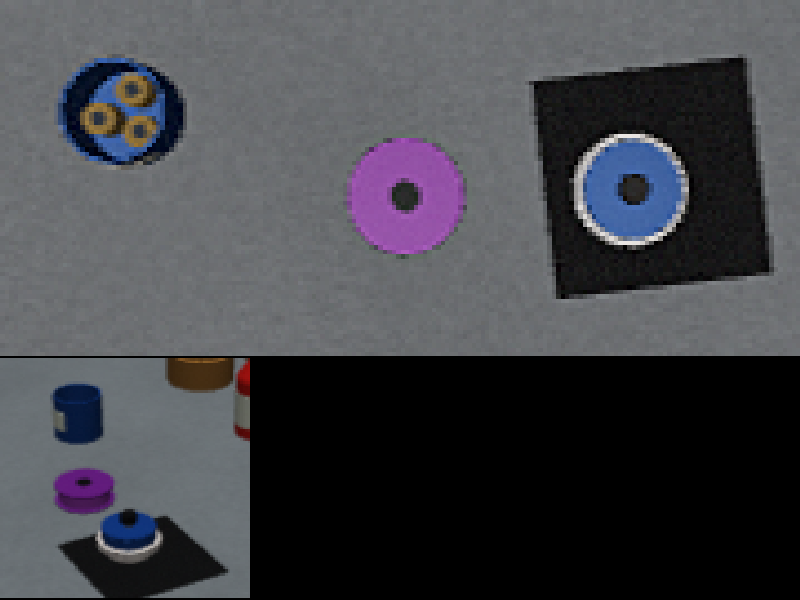

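The crop confirms the tin is open at the upper left, the spool is in the middle, and the nested lids sit on the mat. The tool heading already suits the job, so no turn is needed. I go over the tin first.

>>> play_rows --rows '[[[-0.8,-0.64,0.06],[0,0,0]],[[-0.8,-0.64,0.06],[0,0,0]],[[-0.8,-0.64,0.06],[0,0,0]],[[-0.8,-0.64,0.06],[0,0,0]],[[-0.8,-0.64,0.06],[0,0,0]],[[-0.8,-0.64,0.06],[0,0,0]],[[-0.8,-0.64,0.06],[0,0,0]]]' --claw 1

```text
time: 0.73
tool_pos: [0.4081, 0.3684, 0.2153]
tcp_rot: [0.717, 3.058, -0.006]
wrist_force: [-0.6, 0.4, -0.4]
width: 1.005
grip_force: 0.0
```

>>> play_rows --rows '[[[-0.76,-0.6,0.06],[0,0,0]],[[-0.76,-0.6,0.06],[0,0,0]],[[-0.76,-0.6,0.06],[0,0,0]],[[-0.76,-0.6,0.06],[0,0,0]],[[-0.76,-0.6,0.06],[0,0,0]],[[-0.76,-0.6,0.06],[0,0,0]],[[-0.76,-0.6,0.06],[0,0,0]],[[-0.76,-0.6,0.06],[0,0,0]],[[-0.76,-0.6,0.06],[0,0,0]]]'

```text
time: 1.48
tool_pos: [0.5107, 0.1561, 0.2011]
tcp_rot: [-0.712, -3.059, -0.001]
wrist_force: [0.2, 0.3, 0.2]
width: 0.999
grip_force: 0.0
```

Run:
```python
from h import *
im,K,T,s=shot();np.savez("w1.npz",im=im,K=K,T=T)
print(s["joint_vel"].round(4));togo([.463,-.135,.17])
cv2.imwrite("pics/w1.png",im[:,:,::-1])
print(blobs(mask(im,"blue"),amin=200))
```

```text
[ 0.0307 -0.0059 -0.0006 -0.0003 -0.0011 -0.0015]
pos [0.5106 0.1566 0.2012] Rx [-8.977e-01  4.406e-01  8.000e-04] z [-6.e-04  6.e-04 -1.e+00] shift [-0.343 -1.131  0.124] t 1.53
[([220, 139, 70, 70, 2524], [254.6, 177.3])]
```

View pics/w1.png

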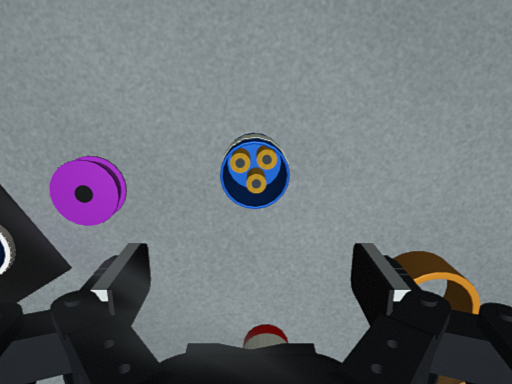

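The wrist view shows the tin mouth ring centred at about (255,174), 70 px across, with the fingers clear at the bottom. Next stops are halfway to the lids, where both are in view, and then over the lids.

>>> play_rows --rows '[[[-0.16,-0.54,0],[0,0,0]],[[-0.16,-0.54,0],[0,0,0]],[[-0.16,-0.54,0],[0,0,0]],[[-0.16,-0.54,0],[0,0,0]],[[-0.16,-0.54,0],[0,0,0]],[[-0.16,-0.54,0],[0,0,0]]]'

```text
time: 2.03
tool_pos: [0.4873, 0.0178, 0.2015]
tcp_rot: [0.711, 3.06, 0.002]
wrist_force: [-0.2, -0.4, 0.7]
width: 1.0
grip_force: 0.0
```

Run:
```python
from h import *
im,K,T,s=shot();np.savez("w2.npz",im=im,K=K,T=T);print(s["joint_vel"].round(3))
cv2.imwrite("pics/w2.png",im[:,:,::-1])
```

```text
[ 0.028  0.011 -0.011  0.007 -0.002  0.002]
```

>>> play_rows --rows '[[[-0.18,-0.59,0],[0,0,0]],[[-0.18,-0.59,0],[0,0,0]],[[-0.18,-0.59,0],[0,0,0]],[[-0.18,-0.59,0],[0,0,0]],[[-0.18,-0.59,0],[0,0,0]],[[-0.18,-0.59,0],[0,0,0]]]'

```text
time: 2.58
tool_pos: [0.4633, -0.135, 0.2013]
tcp_rot: [0.713, 3.06, 0.001]
wrist_force: [0.7, 0.8, -0.4]
width: 0.999
grip_force: 0.0
```

```bash
cat >> h.py <<'E'
def ell(im,col,roi,fill=True):
    "ellipse of the outer hull of the colour in roi (x0,y0,x1,y1)"
    m=mask(im,col);x0,y0,x1,y1=roi;z=np.zeros_like(m);z[y0:y1,x0:x1]=m[y0:y1,x0:x1]
    n,l,st,ce=cv2.connectedComponentsWithStats(z,connectivity=8);i=1+np.argmax(st[1:,4])
    p=cv2.convexHull(cv2.findContours((l==i).astype(np.uint8),cv2.RETR_EXTERNAL,cv2.CHAIN_APPROX_NONE)[0][0])
    hm=cv2.fillConvexPoly(np.zeros_like(m),p,1);c=cv2.findContours(hm,cv2.RETR_EXTERNAL,cv2.CHAIN_APPROX_NONE)[0][0]
    return cv2.fitEllipse(c)
E
python3 - <<'E'
from h import *
im,K,T,s=shot();np.savez("w3.npz",im=im,K=K,T=T);print(s["joint_vel"].round(3),s["tool_pos"],K)
o=np.zeros((600,800,3),np.uint8)
w=[dict(np.load(f"w{i}.npz")) for i in(1,2,3)]
o[:300,:400]=cv2.resize(w[1]["im"],(400,300));o[:300,400:]=cv2.resize(w[2]["im"],(400,300))
x=lambda i,c:cv2.resize(w[i]["im"][c[1]:c[1]+100,c[0]:c[0]+100],(300,300),interpolation=cv2.INTER_NEAREST)
o[300:,:300]=x(0,(205,125));o[300:,350:650]=x(2,(205,135))
cv2.imwrite("pics/m.png",o[:,:,::-1])
for i in range(3):print(i,"blue",blobs(mask(w[i]["im"],"blue"),amin=200),"white",blobs(mask(w[i]["im"],"white"),amin=150))
E
```

```text
[ 0.036 -0.004  0.005  0.009  0.002  0.006] [ 0.46328683 -0.13499555  0.20132926] [[339.63732035   0.         250.21698293]
 [  0.         339.63732035 188.58626944]
 [  0.           0.           1.        ]]
0 blue [([220, 139, 70, 70, 2524], [254.6, 177.3])] white [([132, 50, 28, 25, 195], [147.3, 63.3]), ([290, 103, 30, 33, 227], [300.4, 121.5]), ([326, 119, 29, 20, 174], [339.2, 128.8]), ([214, 121, 38, 22, 200], [229.7, 129.7]), ([380, 133, 26, 26, 175], [391.5, 145.2]), ([332, 135, 24, 25, 235], [346.1, 146.0]), ([403, 135, 19, 28, 177], [412.3, 149.7]), ([375, 148, 56, 57, 790], [405.4, 178.2]), ([259, 173, 109, 102, 3166], [316.6, 218.4]), ([0, 233, 11, 41, 208], [4.7, 253.7]), ([243, 269, 21, 27, 170], [252.3, 283.5]), ([223, 285, 51, 41, 577], [241.8, 306.7]), ([242, 311, 34, 19, 161], [260.1, 319.7])]
1 blue [([360, 91, 95, 73, 3850], [411.2, 126.7]), ([66, 187, 65, 60, 2632], [99.2, 215.1])] white [([0, 0, 512, 362, 134311], [263.8, 152.5]), ([72, 180, 66, 62, 593], [114.9, 201.4])]
2 blue [([222, 140, 61, 62, 2645], [251.6, 169.7])] white [([0, 0, 512, 362, 137065], [253.0, 157.1]), ([217, 133, 70, 59, 687], [250.7, 152.0]), ([37, 375, 27, 9, 150], [52.4, 380.3])]
```

View pics/m.png

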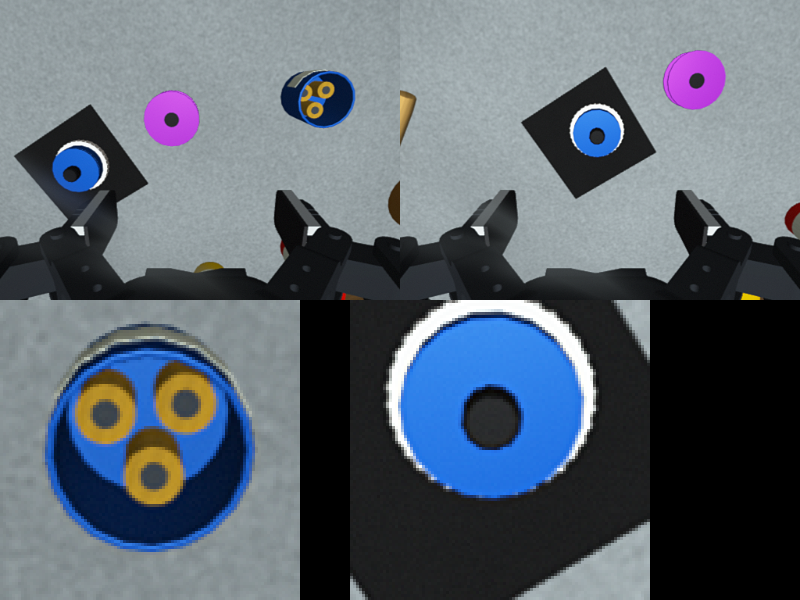

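The composite shows the lids at about (100,215) in view 2 and (250,170) in view 3, with the tin ring around (419,126) in view 2. Next I fit the bright ring and lid top by brightness and triangulate.

```bash
cat >> h.py <<'E'
def bell(im,roi,vmin=165):
    h=cv2.cvtColor(im,cv2.COLOR_RGB2HSV).astype(int);m=((h[...,0]>98)&(h[...,0]<125)&(h[...,1]>110)&(h[...,2]>vmin)).astype(np.uint8)
    x0,y0,x1,y1=roi;z=np.zeros_like(m);z[y0:y1,x0:x1]=m[y0:y1,x0:x1]
    p=cv2.convexHull(cv2.findNonZero(z));hm=cv2.fillConvexPoly(np.zeros_like(m),p,1)
    return cv2.fitEllipse(cv2.findContours(hm,cv2.RETR_EXTERNAL,cv2.CHAIN_APPROX_NONE)[0][0])
E
python3 - <<'E'
from h import *
w=[dict(np.load(f"w{i}.npz")) for i in(1,2,3)]
for v in(140,165,190):
    t=[bell(w[0]["im"],(200,110,310,230),v),bell(w[1]["im"],(340,75,470,180),v)]
    l=[bell(w[1]["im"],(50,170,150,260),v),bell(w[2]["im"],(210,125,300,215),v)]
    print(v,t,l)
    for n,e,k,D in(("tin",t,(0,1),60),("lid",l,(1,2),57)):
        print(n,tri([ray(w[i]["K"],w[i]["T"],x[0]) for i,x in zip(k,e)]),[ (np.linalg.inv(w[i]["T"])@np.r_[tri([ray(w[i]["K"],w[i]["T"],x[0]) for i,x in zip(k,e)])[0],1])[2]*(max(x[1])+1)/w[i]["K"][0,0]*1000 for i,x in zip(k,e)])
# knob
for i,roi in((1,(80,210,105,240)),(2,(235,155,268,190))):
    im=w[i]["im"];m=np.zeros(im.shape[:2],np.uint8);x0,y0,x1,y1=roi
    m[y0:y1,x0:x1]=mask(im,"blue")[y0:y1,x0:x1]==0;print(blobs(m))
s=np.load("side0.npz");t=np.load("top0.npz")
for p in((.511,.154,.062),(.463,-.135,.041)):
    for c in(s,t):
        q=np.linalg.inv(c["T"])@np.r_[p,1];print((c["K"]@q[:3]/q[2])[:2].round(1))
togo([.463,-.135,.1])
E
```

```text
140 [((254.45980834960938, 174.66880798339844), (67.21619415283203, 69.3491439819336), 89.71317291259766), ((417.992431640625, 127.0624771118164), (67.34476470947266, 77.15526580810547), 45.59742736816406)] [((96.54480743408203, 217.46131896972656), (53.11578369140625, 60.90138626098633), 117.65445709228516), ((251.7371826171875, 170.3109893798828), (59.844669342041016, 60.564090728759766), 89.90436553955078)]
tin (array([0.51109749, 0.15970294, 0.06320251]), [np.float64(3.39450750087113e-05), np.float64(3.394507500888928e-05)]) [np.float64(59.98157232627396), np.float64(64.28159574652457)]
lid (array([ 0.46391622, -0.1338033 ,  0.04164697]), [np.float64(3.8613066178282856e-05), np.float64(3.861306617814178e-05)]) [np.float64(58.92095684792179), np.float64(56.353627612151975)]
165 [((254.4955291748047, 174.7022705078125), (66.83074188232422, 68.92977905273438), 89.24308013916016), ((418.1039733886719, 127.00878143310547), (67.31421661376953, 76.81912994384766), 45.51161193847656)] [((96.65924835205078, 217.48451232910156), (52.358924865722656, 60.41695022583008), 120.28424835205078),
[... 841 characters left out ...]
89654541016, 60.46787643432617), 84.18616485595703)]
tin (array([0.51102337, 0.15970732, 0.06312973]), [np.float64(7.619968903642227e-05), np.float64(7.619968903646999e-05)]) [np.float64(58.576013079336406), np.float64(63.38682214711154)]
lid (array([ 0.46393361, -0.13381507,  0.04171175]), [np.float64(8.014362974432986e-07), np.float64(8.014362972951067e-07)]) [np.float64(57.96497403101725), np.float64(56.25531442671659)]
[([81, 213, 22, 20, 330], [91.6, 222.1])]
[([243, 164, 18, 20, 294], [251.6, 173.8])]
[211.2 160.4]
[166.4 204.5]
[231.2 217.5]
[281.8 222.5]
pos [ 0.4633 -0.1342  0.2013] Rx [-8.977e-01  4.406e-01  3.000e-04] z [ 1.e-04  1.e-03 -1.e+00] shift [-0.    -0.004  0.405] t 2.63
```

The triangulated heights agree with the text: tin mouth 63 mm against 62, lid top 41.5 mm against 41. The tin is at (0.5111, 0.1597) and the lid at (0.4639, -0.1338). I compute the descent from there.

```bash
python3 -c "
from h import *
togo([.4639,-.1338,.004])"
```

```text
pos [ 0.4633 -0.1342  0.2013] Rx [-8.977e-01  4.406e-01  3.000e-04] z [ 1.e-04  1.e-03 -1.e+00] shift [-0.002  0.002  0.789] t 2.63
```

>>> play_rows --rows '[[[0,0.002,0.12],[0,0,0]],[[-0.001,0.002,0.25],[0,0,0]],[[-0.002,0.002,0.38],[0,0,0]],[[-0.002,0.002,0.5],[0,0,0]],[[-0.002,0.002,0.6],[0,0,0]],[[-0.002,0.002,0.68],[0,0,0]],[[-0.002,0.002,0.74],[0,0,0]],[[-0.002,0.002,0.77],[0,0,0]],[[-0.002,0.002,0.79],[0,0,0]],[[-0.002,0.002,0.79],[0,0,0]],[[-0.002,0.002,0.79],[0,0,0]]]'

```text
time: 3.55
tool_pos: [0.4643, -0.1347, 0.0044]
tcp_rot: [0.709, 3.059, 0.0]
wrist_force: [1.3, -0.3, 0.7]
width: 1.003
grip_force: 0.0
```

Run:
```python
from h import *
im,K,T,s=shot();togo([.4639,-.1338,.004]);print(s["wrist_force"])
sd=cams.read_camera("side")["image"]
o=np.zeros((384,800,3),np.uint8);o[:,:512]=im;o[:288,512:]=cv2.resize(sd[170:242,195:267],(288,288))
cv2.imwrite("pics/g.png",o[:,:,::-1])
```

```text
pos [ 0.4646 -0.1351  0.0048] Rx [-0.8978  0.4404 -0.0019] z [ 1.9e-03 -5.0e-04 -1.0e+00] shift [0.005 0.003 0.003] t 3.6
[ 1.28544278 -0.29056818  0.69188316]
```

View pics/g.png

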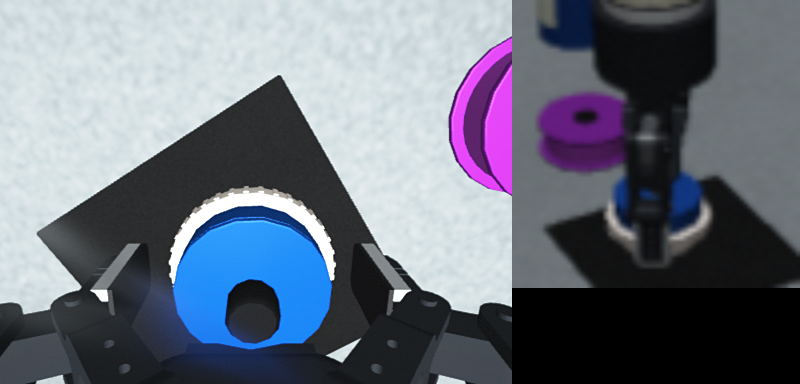

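The fingers straddle the white rim symmetrically: inner faces at columns ~148 and ~353, lid centre at ~252. I go 2.5 mm lower and close.

>>> play_rows --rows '[[[0.003,0.002,0.01],[0,0,0]],[[0.003,0.002,0.01],[0,0,0]],[[0.003,0.002,0.01],[0,0,0]]]'

```text
time: 3.9
tool_pos: [0.4631, -0.1346, 0.0017]
tcp_rot: [0.712, 3.059, -0.0]
wrist_force: [-0.2, 0.2, -0.4]
width: 0.999
grip_force: 0.0
```

>>> play_rows --rows '[[[0,0,0],[0,0,0]],[[0,0,0],[0,0,0]],[[0,0,0],[0,0,0]],[[0,0,0],[0,0,0]],[[0,0,0],[0,0,0]],[[0,0,0],[0,0,0]],[[0,0,0],[0,0,0]],[[0,0,0],[0,0,0]]]' --claw -1 --newtons 40

```text
time: 4.57
tool_pos: [0.4631, -0.1345, 0.002]
tcp_rot: [0.712, 3.06, 0.0]
wrist_force: [-2.0, 1.9, 5.1]
width: 0.753
grip_force: 42.8
```

```bash
python3 -c "
from h import *
togo([.4639,-.1338,.002])
s=bot.read_state();print(s['width'],s['grip_force'],s['wrist_force'])"
```

```text
pos [ 0.4631 -0.1345  0.002 ] Rx [-8.973e-01  4.414e-01 -2.000e-04] z [ 3.e-04  1.e-04 -1.e+00] shift [-0.001  0.004 -0.   ] t 4.57
0.7533812118863835 42.8289395570755 [-2.00789338  1.9337009   5.08076744]
```

>>> play_rows --rows '[[[0,0,-0.01],[0,0,0]],[[0,0,-0.03],[0,0,0]],[[0,0,-0.06],[0,0,0]],[[0,0,-0.1],[0,0,0]],[[0,0,-0.15],[0,0,0]],[[0,0,-0.2],[0,0,0]],[[0,0,-0.25],[0,0,0]],[[0,0,-0.3],[0,0,0]],[[0,0,-0.35],[0,0,0]],[[0,0,-0.38],[0,0,0]],[[0,0,-0.4],[0,0,0]],[[0,0,-0.4],[0,0,0]],[[0,0,-0.4],[0,0,0]]]'

```text
time: 5.65
tool_pos: [0.4629, -0.1345, 0.1014]
tcp_rot: [0.711, 3.06, -0.0]
wrist_force: [-0.2, -0.6, -3.2]
width: 0.752
grip_force: 44.7
```

Run:
```python
from h import *
im,K,T,s=shot();np.savez("w4.npz",im=im,K=K,T=T);togo([.5111,.1597,.11]);print(s["width"],s["grip_force"],s["wrist_force"])
sd=cams.read_camera("side")["image"]
e=bell(im,(150,180,350,345));print(e)
o=np.zeros((384,800,3),np.uint8);o[:,:512]=im;o[:288,512:]=cv2.resize(sd[150:222,195:267],(288,288))
cv2.imwrite("pics/l.png",o[:,:,::-1])
```

```text
pos [ 0.4624 -0.1343  0.1008] Rx [-0.8975  0.4411  0.0009] z [-9.e-04  3.e-04 -1.e+00] shift [ 0.344  1.141 -0.037] t 5.7
0.7523066121216696 44.74802792072296 [-0.22002801 -0.56586993 -3.17906569]
((249.99697875976562, 287.50628662109375), (127.57966613769531, 164.6225128173828), 89.79226684570312)
```

View pics/l.png

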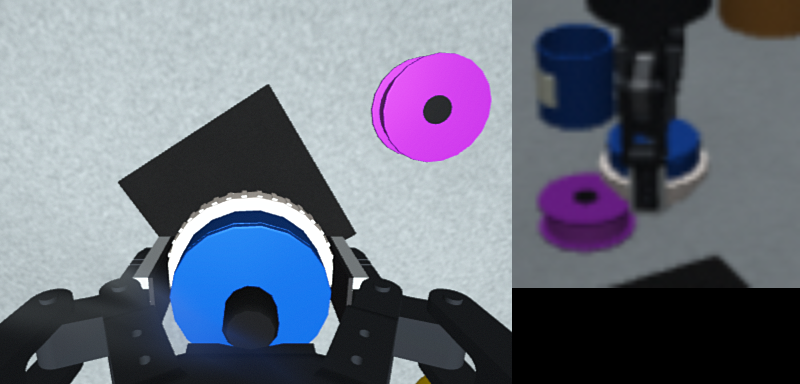

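The lids are held level, with the rim between the pads. Next I carry them smoothly to above the tin.

>>> play_rows --rows '[[[0.005,0.02,-0.005],[0,0,0]],[[0.018,0.06,-0.01],[0,0,0]],[[0.037,0.12,-0.02],[0,0,0]],[[0.06,0.2,-0.03],[0,0,0]],[[0.088,0.29,-0.037],[0,0,0]],[[0.115,0.38,-0.037],[0,0,0]],[[0.142,0.47,-0.037],[0,0,0]],[[0.17,0.56,-0.037],[0,0,0]],[[0.197,0.65,-0.037],[0,0,0]],[[0.224,0.74,-0.037],[0,0,0]],[[0.248,0.82,-0.037],[0,0,0]],[[0.268,0.885,-0.037],[0,0,0]],[[0.283,0.935,-0.037],[0,0,0]],[[0.293,0.97,-0.037],[0,0,0]],[[0.299,0.99,-0.037],[0,0,0]],[[0.302,1.0,-0.037],[0,0,0]]]'

```text
time: 7.08
tool_pos: [0.5053, 0.1238, 0.1104]
tcp_rot: [-0.71, -3.06, 0.0]
wrist_force: [-0.5, -0.7, -2.5]
width: 0.75
grip_force: 44.9
```

>>> play_rows --rows '[[[0.004,0.02,0],[0,0,0]],[[0.012,0.06,0],[0,0,0]],[[0.022,0.1,0],[0,0,0]],[[0.03,0.13,0],[0,0,0]],[[0.034,0.14,0],[0,0,0]],[[0.034,0.14,0],[0,0,0]],[[0.034,0.14,0],[0,0,0]],[[0.034,0.14,0],[0,0,0]]]'

```text
time: 7.75
tool_pos: [0.513, 0.1582, 0.1104]
tcp_rot: [-0.711, -3.06, 0.001]
wrist_force: [-0.0, 0.1, -2.8]
width: 0.755
grip_force: 44.9
```

Run:
```python
from h import *
im,K,T,s=shot();togo([.5108,.1599,.070]);s2=bot.read_state();print(s2["tool_pos"],s["width"],s["wrist_force"])
S=cams.read_camera("side");t=cams.read_camera("top")
for n,c in(("side",S),("top",t)):
    print(n,[b for b in blobs(mask(c["image"],"blue")) if 130<b[1][0]<240 and 120<b[1][1]<230])
```

```text
pos [0.513  0.1581 0.1104] Rx [-8.974e-01  4.412e-01  2.000e-04] z [-3.e-04 -3.e-04 -1.e+00] shift [0.011 0.003 0.162] t 7.8
[0.51303489 0.1580862  0.1104297 ] 0.7551527506210417 [-0.04099158  0.05167601 -2.7680199 ]
side [([212, 130, 8, 11, 68], [215.3, 135.0]), ([201, 156, 20, 26, 408], [211.2, 168.2])]
top [([161, 190, 9, 10, 44], [164.8, 194.6])]
```

>>> play_rows --rows '[[[0.006,0.002,0.02],[0,0,0]],[[0.011,0.003,0.06],[0,0,0]],[[0.011,0.003,0.1],[0,0,0]],[[0.011,0.003,0.13],[0,0,0]],[[0.011,0.003,0.15],[0,0,0]],[[0.011,0.003,0.15],[0,0,0]],[[0.011,0.003,0.15],[0,0,0]],[[0.011,0.003,0.15],[0,0,0]]]'

```text
time: 8.57
tool_pos: [0.5114, 0.1603, 0.0732]
tcp_rot: [0.711, 3.06, 0.0]
wrist_force: [-0.3, -0.9, -2.3]
width: 0.751
grip_force: 44.9
```

```bash
python3 -c "
from h import *
togo([.5108,.1599,.05]);togo([.5108,.1599,.05])"
```

```text
pos [0.5114 0.1603 0.0732] Rx [-8.974e-01  4.411e-01 -2.000e-04] z [ 3.e-04  1.e-04 -1.e+00] shift [ 0.001 -0.003  0.093] t 8.57
pos [0.5114 0.1603 0.0732] Rx [-8.974e-01  4.411e-01 -2.000e-04] z [ 3.e-04  1.e-04 -1.e+00] shift [ 0.001 -0.003  0.093] t 8.57
```

Alignment is within 1 mm. I lower gently to a TCP height of about 0.053.

>>> play_rows --rows '[[[0.001,-0.002,0.012],[0,0,0]],[[0.001,-0.002,0.024],[0,0,0]],[[0.001,-0.002,0.036],[0,0,0]],[[0.001,-0.002,0.048],[0,0,0]],[[0.001,-0.002,0.06],[0,0,0]],[[0.001,-0.002,0.07],[0,0,0]],[[0.001,-0.002,0.08],[0,0,0]],[[0.001,-0.002,0.08],[0,0,0]],[[0.001,-0.002,0.08],[0,0,0]]]'

```text
time: 9.32
tool_pos: [0.5104, 0.1599, 0.0528]
tcp_rot: [-0.711, -3.06, 0.0]
wrist_force: [-0.7, 0.2, -3.3]
width: 0.751
grip_force: 44.9
```

The plug has entered without contact force. I lower the rest to home.

>>> play_rows --rows '[[[0,0,0.006],[0,0,0]],[[0,0,0.012],[0,0,0]],[[0,0,0.016],[0,0,0]],[[0,0,0.019],[0,0,0]],[[0,0,0.019],[0,0,0]],[[0,0,0.019],[0,0,0]]]'

```text
time: 9.82
tool_pos: [0.5107, 0.1599, 0.0483]
tcp_rot: [0.711, 3.06, 0.0]
wrist_force: [-0.5, -1.0, -2.5]
width: 0.757
grip_force: 45.0
```

>>> play_rows --rows '[[[0,0,0.003],[0,0,0]],[[0,0,0.006],[0,0,0]],[[0,0,0.006],[0,0,0]]]'

```text
time: 10.07
tool_pos: [0.5108, 0.16, 0.048]
tcp_rot: [-0.711, -3.06, 0.0]
wrist_force: [-3.7, -0.3, 6.1]
width: 0.751
grip_force: 45.8
```

Contact comes at the predicted height (0.048) with about 9 N. I let go.

>>> play_rows --rows '[[[0,0,0],[0,0,0]],[[0,0,0],[0,0,0]],[[0,0,0],[0,0,0]],[[0,0,0],[0,0,0]],[[0,0,0],[0,0,0]],[[0,0,0],[0,0,0]]]' --claw 1

```text
time: 10.57
tool_pos: [0.5107, 0.1599, 0.0467]
tcp_rot: [-0.711, -3.06, 0.0]
wrist_force: [0.7, -0.6, -0.2]
width: 0.996
grip_force: 0.0
```

>>> play_rows --rows '[[[0,0,-0.03],[0,0,0]],[[0,0,-0.08],[0,0,0]],[[0,0,-0.16],[0,0,0]],[[0,0,-0.28],[0,0,0]],[[0,0,-0.4],[0,0,0]],[[0,0,-0.5],[0,0,0]],[[0,0,-0.56],[0,0,0]],[[0,0,-0.6],[0,0,0]],[[0,0,-0.6],[0,0,0]],[[0,0,-0.6],[0,0,0]],[[0,0,-0.6],[0,0,0]]]'

```text
time: 11.48
tool_pos: [0.5097, 0.1597, 0.1956]
tcp_rot: [-0.711, -3.058, 0.002]
wrist_force: [-0.1, 0.2, -0.4]
width: 1.003
grip_force: 0.0
```

Run:
```python
from h import *
im,K,T,s=shot();np.savez("w5.npz",im=im,K=K,T=T);togo([.5108,.16,.1]);print(s["width"],s["wrist_force"])
S=cams.read_camera("side");np.savez("side1.npz",**S)
e=bell(im,(150,100,350,250));print(e)
for z in(.085,.087,.089):print(z,plane(K,T,e[0],z))
o=np.zeros((384,800,3),np.uint8);o[:,:512]=im;o[:288,512:]=cv2.resize(S["image"][125:197,175:247],(288,288))
cv2.imwrite("pics/p.png",o[:,:,::-1])
```

```text
pos [0.5095 0.1596 0.1951] Rx [-0.8974  0.4411  0.0023] z [-2.9e-03 -8.0e-04 -1.0e+00] shift [-0.005  0.005  0.38 ] t 11.53
1.002730716073927 [-0.11921886  0.21268874 -0.41726907]
((251.32272338867188, 187.25779724121094), (69.52550506591797, 72.29196166992188), 89.57678985595703)
0.085 [0.51181319 0.15911603 0.085     ]
0.087 [0.51130853 0.15935611 0.087     ]
0.089 [0.51080388 0.1595962  0.089     ]
```

View pics/p.png

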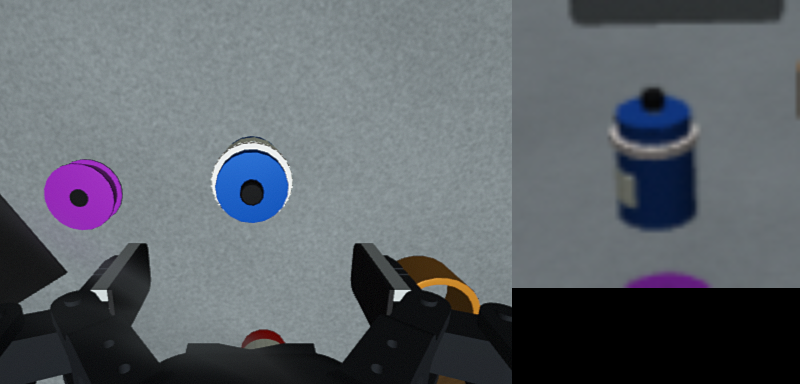

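The lids sit level on the tin, with the white rim even all round and the knob at (251,192) in the wrist view. I check the height with the side camera before the knob grasp.

Run:
```python
from h import *
w=np.load("w5.npz");S=np.load("side1.npz")
e=bell(w["im"],(150,100,350,250));im=S["image"]
h=cv2.cvtColor(im,cv2.COLOR_RGB2HSV).astype(int)
m=np.zeros(im.shape[:2],np.uint8);m[144:152,195:225]=(h[144:152,195:225,2]<45)
print("knob",blobs(m,amin=3))
b=np.zeros_like(m);b[140:190,195:225]=((h[...,0]>100)&(h[...,0]<125)&(h[...,1]>120)&(h[...,2]>40))[140:190,195:225];print("blue",blobs(b))
for z in(.087,.103):
    q=np.linalg.inv(S["T"])@[.511,.1597,z,1];print(z,(S["K"]@q[:3]/q[2])[:2])
for vy in (153,154):print(vy,tri([ray(w["K"],w["T"],e[0]),ray(S["K"],S["T"],(211.2,vy))]))
print(h[146:160,211,2], h[146:160,207,2])
for g in((.511,.1597,.0895),):togo(g)
```

```text
knob [([208, 147, 5, 5, 23], [210.0, 149.2])]
blue [([201, 149, 19, 12, 165], [209.9, 154.8]), ([202, 163, 19, 19, 266], [211.7, 172.5])]
0.087 [210.21924395 152.22782029]
0.103 [210.0117193  147.40817433]
153 (array([0.51287607, 0.15883537, 0.08415378]), [np.float64(0.0008377865993478618), np.float64(0.0008377865993477585)])
154 (array([0.51315588, 0.15856905, 0.08104827]), [np.float64(0.0003408031154750106), np.float64(0.00034080311547519113)])
[101  34  14  11   6   7  43 103 124 123 111  67  57  60] [113  92  64  46  54  74  97 125 125 124 111  68  58  59]
pos [0.5094 0.1596 0.1949] Rx [-0.8975  0.4411  0.0025] z [-3.2e-03 -9.0e-04 -1.0e+00] shift [-0.006  0.004  0.422] t 11.58
```

The knob top appears at row ~147, where 0.103 m is expected (147.4), so the lids are fully home. I descend to the knob with the fingers part-closed.

>>> play_rows --rows '[[[-0.002,0.002,0.04],[0,0,0]],[[-0.004,0.003,0.1],[0,0,0]],[[-0.005,0.003,0.18],[0,0,0]],[[-0.005,0.003,0.24],[0,0,0]],[[-0.005,0.003,0.28],[0,0,0]],[[-0.005,0.003,0.3],[0,0,0]],[[-0.005,0.003,0.3],[0,0,0]],[[-0.005,0.003,0.3],[0,0,0]]]' --claw 0 --newtons 30

```text
time: 12.25
tool_pos: [0.5121, 0.16, 0.1216]
tcp_rot: [-0.711, -3.06, 0.0]
wrist_force: [0.4, -0.2, 0.4]
width: 0.499
grip_force: 0.0
```

Run:
```python
from h import *
im,K,T,s=shot();togo([.511,.1597,.09]);print(s["width"],s["wrist_force"])
np.savez("w6.npz",im=im,K=K,T=T)
e=bell(im,(120,120,380,345));print(e)
w=np.load("w5.npz");e5=bell(w["im"],(150,100,350,250))
print(plane(K,T,e[0],.087),tri([ray(K,T,e[0]),ray(w["K"],w["T"],e5[0])]))
cv2.imwrite("pics/k.png",im[:,:,::-1])
```

```text
pos [0.5127 0.1602 0.1223] Rx [-8.975e-01  4.411e-01 -8.000e-04] z [ 1.e-03  2.e-04 -1.e+00] shift [ 0.005 -0.005  0.129] t 12.3
0.4987049505281118 [ 0.36087825 -0.15636271  0.35171375]
((249.10946655273438, 218.8528594970703), (93.97528076171875, 100.00802612304688), 90.61823272705078)
[0.5110542  0.15941202 0.087     ] (array([0.51188947, 0.15903782, 0.08462329]), [np.float64(3.794735237491188e-05), np.float64(3.794735237486767e-05)])
```

View pics/k.png

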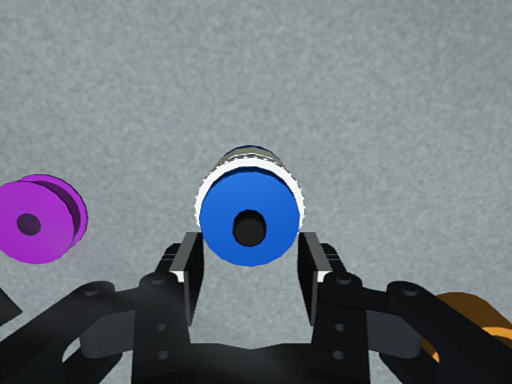

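The lid centre is at column 249 and the finger midline at ~251, so the fingers are well centred on the knob. I go down to z 0.090.

>>> play_rows --rows '[[[0.003,-0.002,0.03],[0,0,0]],[[0.005,-0.004,0.06],[0,0,0]],[[0.005,-0.004,0.09],[0,0,0]],[[0.005,-0.004,0.11],[0,0,0]],[[0.005,-0.004,0.12],[0,0,0]],[[0.005,-0.004,0.128],[0,0,0]],[[0.005,-0.004,0.128],[0,0,0]],[[0.005,-0.004,0.128],[0,0,0]],[[0.005,-0.004,0.128],[0,0,0]]]'

```text
time: 13.05
tool_pos: [0.5109, 0.1598, 0.0901]
tcp_rot: [0.711, 3.059, 0.0]
wrist_force: [-0.1, -0.2, -0.4]
width: 0.503
grip_force: 0.0
```

```bash
python3 -c "
from h import *
togo([.511,.1597,.09]);print(bot.read_state()['wrist_force'])"
```

```text
pos [0.5109 0.1598 0.0901] Rx [-8.975e-01  4.411e-01 -5.000e-04] z [ 6.e-04  1.e-04 -1.e+00] shift [-0.001  0.     0.   ] t 13.05
[-0.13914635 -0.17197377 -0.36725109]
```

>>> play_rows --rows '[[[0,0,0],[0,0,0]],[[0,0,0],[0,0,0]],[[0,0,0],[0,0,0]],[[0,0,0],[0,0,0]],[[0,0,0],[0,0,0]],[[0,0,0],[0,0,0]],[[0,0,0],[0,0,0]],[[0,0,0],[0,0,0]]]' --claw -1 --newtons 30

```text
time: 13.72
tool_pos: [0.5109, 0.1598, 0.0903]
tcp_rot: [0.711, 3.059, 0.001]
wrist_force: [-1.2, -0.2, 3.5]
width: 0.191
grip_force: 29.5
```

The knob is held (16–18 mm opening). I lift straight up, slowly at first.

>>> play_rows --rows '[[[0,0,-0.006],[0,0,0]],[[0,0,-0.012],[0,0,0]],[[0,0,-0.02],[0,0,0]],[[0,0,-0.028],[0,0,0]],[[0,0,-0.036],[0,0,0]],[[0,0,-0.044],[0,0,0]],[[0,0,-0.054],[0,0,0]],[[0,0,-0.066],[0,0,0]],[[0,0,-0.082],[0,0,0]],[[0,0,-0.11],[0,0,0]],[[0,0,-0.15],[0,0,0]],[[0,0,-0.2],[0,0,0]],[[0,0,-0.26],[0,0,0]],[[0,0,-0.32],[0,0,0]],[[0,0,-0.37],[0,0,0]],[[0,0,-0.4],[0,0,0]],[[0,0,-0.42],[0,0,0]],[[0,0,-0.42],[0,0,0]],[[0,0,-0.42],[0,0,0]],[[0,0,-0.42],[0,0,0]]]'

```text
time: 15.38
tool_pos: [0.5099, 0.1595, 0.1938]
tcp_rot: [-0.711, -3.059, 0.001]
wrist_force: [-0.4, -0.5, -0.2]
width: 0.187
grip_force: 29.3
```

Run:
```python
from h import *
im,K,T,s=shot();togo([.511,.1597,.195]);print(s["width"],s["grip_force"],s["wrist_force"])
S=cams.read_camera("side")["image"];t=cams.read_camera("top")["image"]
o=np.zeros((600,800,3),np.uint8);o[:384,:512]=im;o[:288,512:]=cv2.resize(S[115:187,175:247],(288,288));o[390:590,:400]=cv2.resize(t[100:280,80:440],(400,200))
cv2.imwrite("pics/f.png",o[:,:,::-1])
```

```text
pos [0.5098 0.1595 0.1936] Rx [-0.8975  0.4411  0.0015] z [-2.e-03 -5.e-04 -1.e+00] shift [-0.004  0.003 -0.005] t 15.43
0.18676905080629966 29.346243788022548 [-0.41259172 -0.52497004 -0.21791364]
```

View pics/f.png

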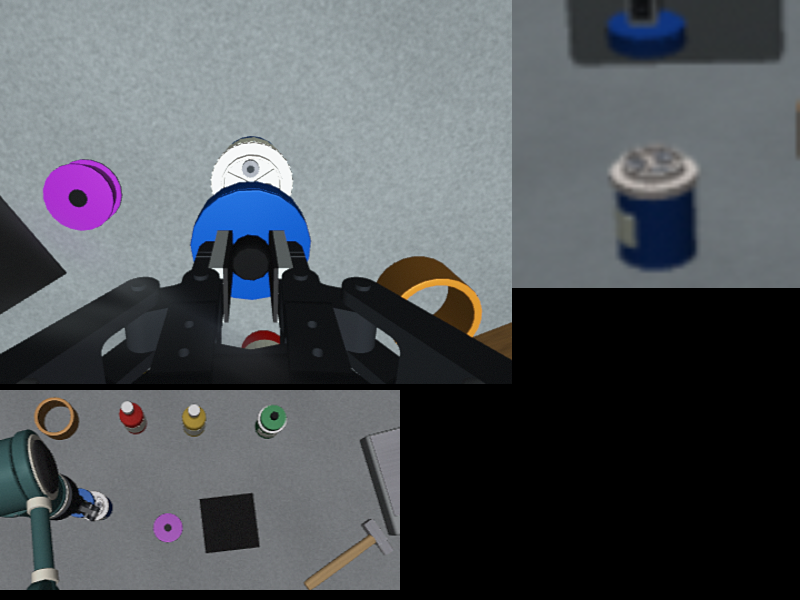

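The outer lid is in the gripper about 10 cm above the tray. The side view shows the white lid level on the tin, with the dies in its compartments, and the bystanders are unmoved. Handing in.

```bash
python3 -c "
from workcell import bot
print(bot.finish_job())"
```

```text
the job is handed in; nothing more can be done
None
```

I closed the tin with both lids, then lifted the blue outer lid off alone and handed the job in at about 15.5 s. The gripper still holds that lid about 10 cm above the tray. The white lid looks fully seated and the dies look in place in the low-resolution side view, though only one die is clear in the wrist view.

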